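# Grip a shutter batten in the ratchet vise

### The job

Stand the purple shutter batten on edge between the pad and the fence of the blue ratchet vise, let go of it, then pump the vise's red lever with full strokes until the batten is gripped firmly between the spring pad and the fence. Stop pumping as soon as it is firm (one stroke more does no harm, further ones crush the wood), never push the jaw itself, and let the lever come back up. Leave the tin, the scraper and the sanding block alone.

Things in the scene. Friction and masses are not known exactly. Their poses are not given: they have to be found in the camera images.
- vise: Blue ratchet vise screwed to the bench. Origin on the bench top. x: clamping direction, from lever to fence; y across; z up. Base plate: x = -160 to 145 mm, 100 mm wide, top 12 mm up. Along x: red-paddled lever over the toothed rack (-290 to -100), blue cheeks (-142 to -58, up to 108 mm high), the jaw (rack, blue block and before it an orange spring pad), then the fence.
- bed (a point): Point on top of the base plate, 12 mm above the bench, 35 mm ahead (+x) of the vise's origin: always between pad and fence, with at least 23 mm to each. Axes as the vise. Pad: 90 mm across, 14 to 52 mm above the bench, its face 0 to 12 mm from the vise's origin at the start. Fence: dark fixed plate 120 mm across, top 57 mm above the bench, its face 59 to 84 mm from the origin. Neither is measured.
- pivot (a point): The lever's hinge pin, 93 mm above the bench, 150 mm from the paddle. Each full stroke drives the jaw one tooth (10 mm; the first 2 to 12 mm) to the fence; a pawl stops it going back. It pushes the batten to the fence; then the pad sinks on its springs, 1.6 N/mm, 32 mm at most: 16 N a tooth. Firm: pad (jaw) presses the batten with over 8 N, about 5 mm sunk; over 50 N crushes it.
- paddle (a point): Centre of the top of the red paddle on the lever end (44 mm along it, 60 across, 16 thick), 124 mm above the bench at rest. A full stroke presses it 45 mm down to a hard stop. About 3 N when free; held near the bottom of a tightening stroke about 3.5 N more = just firm, 6 N more = well gripped, 3 N more per further tooth. A tooth is taken only by a full stroke and full return; a spring lifts it.
- lever (a joint): Angle of the pump lever: 0 = up (at rest), 0.30 = pressed fully down on its stop. Rad.
- batten_mid (a point): Centre (half-way up) of the loose purple shutter batten with worn paint: 180 mm long (x), 32 mm thick (y), 80 mm high (z), 0.16 to 0.32 kg. It starts standing on edge on the bench, left of the vise. In the vise it stands on the base plate, its y along the vise's x (either way round), its middle within 45 mm of the vise's centre line.
- batten: The same batten; origin at the middle of its underside, 40 mm below its centre.
- paint_tin: Bystander: paint tin with purple band, 90 mm across, 100 mm high; origin at the centre of its underside.
- scraper: Bystander: scraper with wooden handle lying flat, 200 mm long along its x.
- sanding_block: Bystander: cork sanding block 100 x 60 x 35 mm; origin at the centre of its underside.
Mind the look-alikes: they are no part of the job. Of the things that look like the batten, take the one that is farthest from the robot's base at the start.

How it is judged:
By the outcome, as a careful person would: the job done as asked, in the order asked, and still so for the second after the job is handed in, with the robot touching nothing.
It also fails if it takes over 51 s, if anything falls off the work surface, if the arm or the gripper's body presses on something with over 40 N, if the wrist force passes 120 N, or if a joint passes its speed limit or range.

### The arm

A 6-joint arm with a two-finger parallel gripper is mounted at the origin on the work surface. World frame = base frame: x ahead of the robot, y to its left, z up, the work surface at z = 0. Lengths are in m, angles in rad, forces in N, time in s.
With the tool pointing down it reaches from about 0.425 to 1.125 m from the base axis. Payload 14.9 kg.
Tool frame: the origin (TCP) lies at the very end of the fingers, on their centre line; the grasp point (between the pads) lies 19 mm behind it (manip.hold_point_z is the distance from the TCP to the grasp point, in m); z points along the fingers, y is the line along which they close (so a half turn about z gives the same grasp; the last joint's range is limited). The gripper opens to 91 mm and grips with 3 to 60 N. Pads are 32 mm wide; open, the fingers measure 118 mm over their backs; the gripper's body (76 mm by 178 mm) begins 60 mm behind the grasp point.
Start: joints at [-1.271, 0.379, 1.734, -0, 1.028, -0.033], TCP at [0.229, -0.662, 0.214] pointing down, gripper open.
Joint ranges: [-2.77, 2.77], [-0.74, 2.19], [0, 2.66], [-1.06, 4.2], [0.31, 2.87], [-3.08, 3.08]. Speed limits (rad/s): [1.89, 1.89, 2.39, 3.14, 3.14, 3.14].

### API

Orientations are given as a rotation vector (axis times angle).
In Python, from plant import manip, eyes gives the robot as it stands.
- The arm moves only by the shell command python3 -m handwheel 'ROWS' [OPENING] [FORCE]. ROWS is JSON, a list of rows, each a list of 6 numbers: the shift along the tool's x, y, z in units of 0.15 m (1.0 is 0.15 m), then the turn, a rotation vector about the tool's x, y, z in units of pi/2 rad (1.0 is pi/2 rad). In form: [[dx, dy, dz, wx, wy, wz], ...]. A call has 1 to 20 rows; each row is the pose to reach, as a shift and turn from the pose commanded when the call began, along the tool's axes at that moment; what a row does not reach only later rows make up. A row lasts 1/8 s, in which the tool goes at most 62.5 mm and 10.7 degrees, less where a joint would pass 70% of its speed; a pose out of reach is approached as far as the arm can. A call with a number of a shift or a turn outside -1 to 1 is refused whole. A call with a gripper value outside its range is refused whole. OPENING is the opening, from 0 (shut) to 1 (fully open), set as the call begins (- or left out, the last holds). The fingers move at their own pace and stop on an object; FORCE is the grip in N (left out, the last holds). Time passes only in rows, so rows that repeat a pose let the fingers close. It gives the time, the measured TCP pose, the force, the opening and the grip force at its end, in the units of the state.
- manip.read_state(): the state, without advancing time (a new reading comes with each control period).
- eyes.grab_frame(name): name is "scene" or "top" or "wrist"; returns a dict with "image" (384x512x3 uint8, red, green, blue), "fx", "fy", "cx", "cy" (pixels), "k1" (the pictures are not rectified: a ray, as slopes to the right and down, at radius r is drawn at 1 + k1 r^2 times it, then the intrinsics apply), "rvec" (rotation vector, rad) and "tvec" (3), from world to camera coordinates, as OpenCV has them; the wrist camera has in their place "tool_from_camera" (4x4, takes a point from camera to tool coordinates, whose origin is the TCP and whose axes are the flange's). Camera axes: x right, y down, z forward; pixel columns grow to the right and rows downward; lengths in m; the calibration is good to about 2 mm. A picture is of the moment at which its call begins: read the wrist's pose just before it. There is no depth.
- manip.hand_in(): hands the job in; it is judged then, once.
Trained networks look in a picture, given as the dict that the camera call returned (one of the last four; its "shot" number tells which), for a name from the list of things; names that differ only in an ending like _2 or _b are one class to them, and where a whole thing is asked for, a point or a joint stands for the part that bears it (a point fixed in the world has none). Each returns a list of dicts, best first, with "score" (0 to 1); they miss things now and then, are a little off and sometimes report something else, mostly with a low value. They report only what shows in the picture. A call takes as long as a camera call. They do not tell look-alikes from the thing itself.
- eyes.recognise(picture, name): "extent" ([centre column, centre row, width, height] as shares, 0 to 1, of the picture: columns of its width, rows of its height, round what is visible of it).
- eyes.masks_of(picture, name): "pixels" (384x512 bool, what is visible of it) and "extent" ([centre column, centre row, width, height] as shares, 0 to 1, of the picture: columns of its width, rows of its height, round what is visible of it).
The state is a dict: "time": time; "qpos": joint angles; "dq": joint speeds; "tau": joint torques, N m; "tcp_pos": TCP position; "orientation": TCP orientation; "force": force on the tool from outside, world axes, zero at the start; "torque": the same for the moment, N m; "finger_gap": finger opening in m; "grip_force": force on a finger pad.
Only numpy, scipy, OpenCV 4.12 (cv2) and the standard library are available. Lean on these libraries where they do the work, as an engineer would, in place of code of your own. Each camera call takes 0.05 s, during which the arm holds its last target. There are 200 camera calls.

## Working session

There is one attempt and no reset: what is moved stays moved. The work goes in short steps, Python scripts to look and compute and a shell command to move; the robot and the scene stay as the last step left them, time stands still between calls to the robot, and variables do not carry over. Pictures are saved under pics/ and viewed, at most 10 in all, crops included, and the job is handed in when it is done.

```bash
mkdir -p pics; ls
cat > h.py <<'E'
import numpy as np, cv2
from scipy.spatial.transform import Rotation as R
from plant import manip, eyes
def cam(f, st=None):
    K=np.array([[f['fx'],0,f['cx']],[0,f['fy'],f['cy']],[0,0,1]]); D=np.array([f['k1'],0,0,0,0.])
    if 'rvec' in f: 
        Rm=R.from_rotvec(f['rvec']).as_matrix(); t=np.array(f['tvec'])
    else:
        T=np.eye(4);T[:3,:3]=R.from_rotvec(st['orientation']).as_matrix();T[:3,3]=st['tcp_pos']
        W=np.linalg.inv(T@np.array(f['tool_from_camera']));Rm=W[:3,:3];t=W[:3,3]
    return K,D,Rm,t
def pix2w(c,px,z):
    K,D,Rm,t=c
    u=cv2.undistortPoints(np.array(px,float).reshape(-1,1,2),K,D).reshape(-1,2)
    d=np.c_[u,np.ones(len(u))]@Rm; o=-Rm.T@t
    return o+d*((np.asarray(z)-o[2])/d[:,2])[:,None]
def w2pix(c,P):
    K,D,Rm,t=c
    return cv2.projectPoints(np.array(P,float).reshape(-1,1,3),cv2.Rodrigues(Rm)[0],t,K,D)[0].reshape(-1,2)
E
python3 - <<'E'
from h import *
import pickle
S={}
for n in('scene','top'):
    f=eyes.grab_frame(n);S[n]=f;cv2.imwrite(f'pics/{n}0.png',f['image'][:,:,::-1])
    for o in('batten','vise','paddle','paint_tin','scraper','sanding_block'):
        for r in eyes.recognise(f,o): 
            e=np.array(r['extent'])*[512,384,512,384];print(n,o,round(r['score'],2),e.round(1))
    print(-R.from_rotvec(f['rvec']).as_matrix().T@f['tvec'])
pickle.dump(S,open('s0.pkl','wb'))
print(manip.read_state())
E
```

```text
pics
scene batten 0.87 [328.6 251.4  71.   48.5]
scene batten 0.82 [291.2 160.9  58.2  29. ]
scene batten 0.67 [376.5 191.2  25.3  67.4]
scene vise 0.59 [223.9 191.9 133.9 111.4]
scene paddle 0.89 [184.5 160.3  62.2  47.4]
scene paint_tin 0.61 [223.8 194.  132.2 115.1]
scene scraper 0.84 [190.3 240.6  46.6  61. ]
scene sanding_block 0.74 [237.6 130.1  31.9  32.5]
[0.87083865 0.37511833 0.97416715]
top batten 0.96 [129.4 294.6  53.3  79.8]
top batten 0.72 [124.8 189.7  43.5  79.1]
top batten 0.66 [241.  253.8  77.1  55.4]
top batten 0.34 [274.5 159.9 188.8  66.7]
top vise 0.81 [275.7 155.6 191.4  71.5]
top paddle 0.66 [327.4 140.2  86.9  31.9]
top paint_tin 0.97 [181.6 100.6  41.4  48.8]
top scraper 0.74 [260.7  94.   79.1  31.1]
top sanding_block 0.68 [327.6 244.1  35.   46.9]
[0.42479143 0.00591548 1.02371715]
{'time': 0.7, 'qpos': array([-1.27128600e+00,  3.78891011e-01,  1.73420556e+00, -1.90323025e-05,
        1.02849070e+00, -3.33066118e-02]), 'dq': array([-5.68041001e-06, -4.23046991e-04,  2.88876217e-04, -7.91524007e-04,
       -3.01247627e-04, -4.66714990e-04]), 'tau': array([-6.92717455e-03, -7.63574266e+01, -4.34684086e+01,  6.48919679e-02,
        3.91866057e-02,  7.79855498e-06]), 'tcp_pos': array([ 0.22868451, -0.66160494,  0.21393529]), 'orientation': array([ 3.09818484e+00,  5.20392116e-01, -2.42577399e-05]), 'force': array([-0.44277022, -0.02426844,  0.4192183 ]), 'torque': array([0.03788433, 0.04599991, 0.031358  ]), 'grip_force': 0.0, 'finger_gap': 0.09122101895067786}
```

View pics/scene0.png

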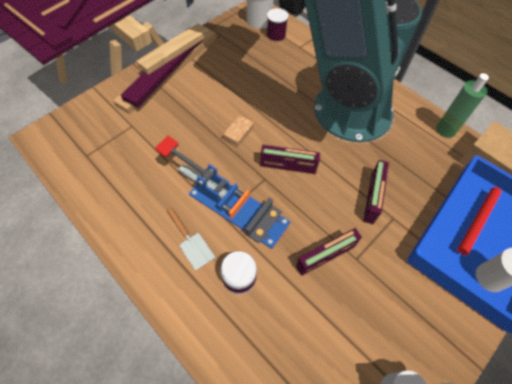

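View pics/top0.png

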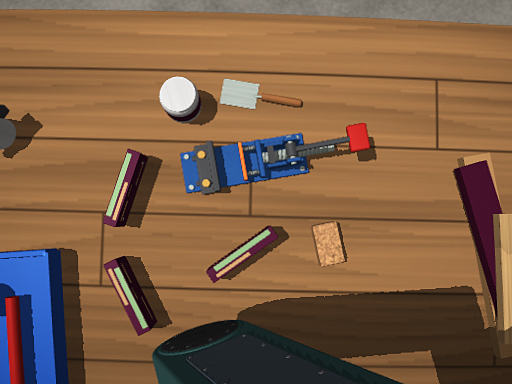

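The scene view shows three purple battens, at (290,159), (376,191) and (329,251); in the top view they are at (242,253), (130,295) and (123,187). The base is at the bottom of the top view, so the farthest one is top (123,187) / scene (329,251). The vise is centred near top (245,163) with its lever to the right and its fence on the left.

```bash
cat > m1.py <<'E'
from h import *
import pickle
from scipy.optimize import minimize
S=pickle.load(open('s0.pkl','rb'))
C={n:cam(S[n]) for n in S}
for p in [(123,187),(130,295),(242,253)]:
    w=pix2w(C['top'],[p],.08)[0];print(p,w.round(3),np.hypot(*w[:2]).round(3))
# fit box silhouette to masks
M={}
for n,c in(('top',(125,190)),('scene',(329,251))):
    f=eyes.grab_frame(n)
    ms=eyes.masks_of(f,'batten'); ms=[m for m in ms if np.hypot(*(np.array(m['extent'][:2])*[512,384]-c))<20]
    M[n]=ms[0]['pixels'];print(n,ms[0]['score'],M[n].sum())
def sil(c,q):
    x,y,a=q;P=np.array([[i*.09,j*.016,k*.08] for i in(-1,1) for j in(-1,1) for k in(0,1)])
    P[:,:2]=P[:,:2]@np.array([[np.cos(a),np.sin(a)],[-np.sin(a),np.cos(a)]])+[x,y]
    h=cv2.convexHull((w2pix(c,P)*16).round().astype(np.int32)); m=np.zeros((384,512),np.uint8)
    cv2.fillConvexPoly(m,h,1,shift=4);return m>0
def cost(q): return sum(1-(sil(C[n],q)&M[n]).sum()/(sil(C[n],q)|M[n]).sum() for n in M)
w=pix2w(C['top'],[(123,187)],.08)[0]
best=min((minimize(cost,[w[0],w[1],a],method='Nelder-Mead',options=dict(initial_simplex=[[w[0],w[1],a],[w[0]+.02,w[1],a],[w[0],w[1]+.02,a],[w[0],w[1],a+.2]])) for a in(-.5,-.2,.2)),key=lambda r:r.fun)
print('batten',best.x,best.fun)
a=S['top']['image'];im=np.vstack([cv2.resize(a[110:215,165:385],None,fx=3.4,fy=3.4,interpolation=cv2.INTER_CUBIC)])
b=cv2.resize(a[140:240,90:165],None,fx=2.2,fy=2.2);im=np.vstack([im,np.zeros((b.shape[0],im.shape[1],3),np.uint8)]);im[-b.shape[0]:,:b.shape[1]]=b
cv2.imwrite('pics/crop.png',im[:,:,::-1]);print(im.shape)
E
python3 m1.py
```

```text
(123, 187) [0.486 0.277 0.08 ] 0.559
(130, 295) [0.242 0.252 0.08 ] 0.349
(242, 253) [0.344 0.002 0.08 ] 0.344
top 0.79 1692
scene 0.92 1259
batten [ 0.48564071  0.28083185 -0.27960048] 0.13550699483901385
(577, 748, 3)
```

View pics/crop.png

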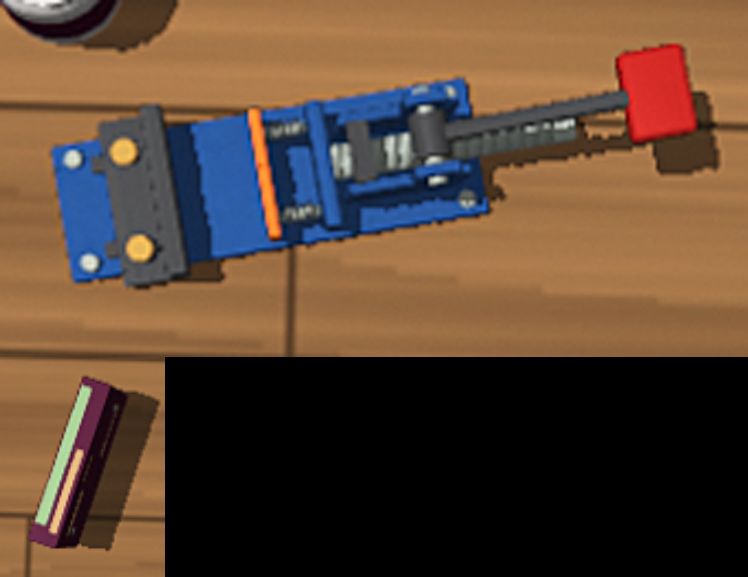

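The close crop confirms the choice: a purple batten with worn green and orange strips, standing on edge at top (123,187). In the crop the vise plate corners are at (52,150), (75,282), (466,78) and (490,212), the orange pad at (249,112)-(272,238), the fence at (110-188,105-280), and the paddle centre at (657,94).

```bash
cat > m2.py <<'E'
from h import *
import pickle
S=pickle.load(open('s0.pkl','rb'));c=cam(S['top'])
g=lambda p,z: pix2w(c,np.array(p,float)/3.4+[165-.35,110-.35],z)
pl=g([(52,150),(75,282),(466,78),(490,212)],.012)
mod=np.array([(145,-50),(145,50),(-160,-50),(-160,50)])/1e3
# vise y = left of x(world +y) => world -x : near-robot side is +y
# columns: first of each pair is far from robot => vise y=+/-? x~+y world -> vise y ~ -x world -> far = -50
A=mod-mod.mean(0);B=pl[:,:2]-pl[:,:2].mean(0)
th=np.arctan2((A[:,0]*B[:,1]-A[:,1]*B[:,0]).sum(),(A*B).sum())
Rm=np.array([[np.cos(th),-np.sin(th)],[np.sin(th),np.cos(th)]])
o=pl[:,:2].mean(0)-Rm@mod.mean(0)
print('vise',o,th,np.degrees(th)); tv=lambda P:((P[:,:2]-o)@Rm*1e3).round(1)
print('res',tv(pl)-mod*1e3)
print('pad',tv(g([(249,112),(272,238)],.052)))
print('fence@57',tv(g([(162,105),(188,270)],.057)),'@12',tv(g([(162,105),(188,270)],.012)))
q=g([(617,57),(682,45),(697,133),(632,143)],.124);print('paddle',tv(q),q.mean(0),tv(q.mean(0)[None]))
print('bed',o+Rm@[.035,0])
E
python3 m2.py
```

```text
vise [0.55660102 0.00838452] 1.7690915975614177 101.36148211232555
res [[-0.2  1.5]
 [-1.  -1.5]
 [ 0.3  0.4]
 [ 0.8 -0.4]]
pad [[  0.9 -44.4]
 [  0.2  44.9]]
fence@57 [[ 59.4 -58.6]
 [ 60.9  57.2]] @12 [[ 61.1 -67.3]
 [ 62.6  53.8]]
paddle [[-239.   -27. ]
 [-282.6  -27.7]
 [-281.3   30.7]
 [-238.    30. ]] [ 0.60638536 -0.24703172  0.124     ] [[-260.2    1.5]]
bed [0.54970608 0.04269865]
```

```bash
cat > plan.py <<'E'
from h import *
import sys,json
def rot(psi): return R.from_rotvec([np.pi,0,0]) if 0 else R.from_euler('z',psi)*R.from_euler('x',np.pi)
# args: waypoints x,y,z,psi ; prints calls (<=0.145 m per tool axis)
s=manip.read_state();p=np.array(s['tcp_pos']);r=R.from_rotvec(s['orientation'])
print('t',round(s['time'],2),'tcp',p.round(4),'psi',np.arctan2(*r.as_matrix()[[1,0],0]).round(4),'tilt',np.degrees(np.arccos(-r.as_matrix()[2,2])).round(2),'q',np.round(s['qpos'],2),'gap',round(s['finger_gap'],4),'F',np.round(s['force'],1),'grip',round(s['grip_force'],1))
for w in sys.argv[1:]:
    w=np.array(json.loads('['+w+']'));
    for _ in range(12):
        d=r.inv().apply(w[:3]-p); t=(r.inv()*rot(w[3])).as_rotvec()
        k=max(1,np.abs(d).max()/.149, np.abs(t).max()/1.57)
        dd=d/k;
        tt=t/k
        print('->',(dd/.15).round(3),(tt/(np.pi/2)).round(3),'mm',round(np.linalg.norm(dd)*1e3),'deg',round(np.degrees(np.linalg.norm(tt)),1))
        p=p+r.apply(dd);r=r*R.from_rotvec(tt)
        if k==1:break
E
python3 plan.py 0.54,-0.35,0.25,0.333 0.60,0.0,0.25,0.333 0.4856,0.2808,0.2,-0.28
```

```text
t 0.9 tcp [ 0.2287 -0.6616  0.2139] psi 0.3328 tilt 0.0 q [-1.27  0.38  1.73  0.    1.03 -0.03] gap 0.0908 F [ 0.6 -0.7 -1. ] grip 0.0
-> [ 0.993 -0.484 -0.09 ] [ 0. -0. -0.] mm 166 deg 0.0
-> [ 0.993 -0.484 -0.09 ] [ 0. -0. -0.] mm 166 deg 0.0
-> [ 0.654 -0.318 -0.06 ] [ 0. -0. -0.] mm 109 deg 0.0
-> [ 0.546 -0.993 -0.   ] [0. 0. 0.] mm 170 deg 0.0
-> [ 0.546 -0.993 -0.   ] [0. 0. 0.] mm 170 deg 0.0
-> [ 0.048 -0.088 -0.   ] [0. 0. 0.] mm 15 deg 0.0
-> [-0.054 -0.993  0.164] [-0.    -0.     0.192] mm 151 deg 17.3
-> [-0.357 -0.962  0.169] [-0.    -0.     0.198] mm 156 deg 17.8
```

```bash
python3 -m handwheel '[[0.99,-0.48,-0.09,0,0,0],[0.99,-0.48,-0.09,0,0,0],[0.99,-0.48,-0.09,0,0,0]]' 0.8
python3 -m handwheel '[[0.99,-0.48,-0.09,0,0,0],[0.99,-0.48,-0.09,0,0,0],[0.99,-0.48,-0.09,0,0,0]]'
python3 -m handwheel '[[0.65,-0.5,-0.06,0,0,0],[0.65,-0.5,-0.06,0,0,0]]'
python3 -m handwheel '[[0.55,-0.99,0,0,0,0],[0.55,-0.99,0,0,0,0],[0.55,-0.99,0,0,0,0]]'
python3 -m handwheel '[[0.55,-0.95,0,0,0,0.1],[0.55,-0.95,0,0,0,0.2],[0.55,-0.95,0,0,0,0.2]]'
python3 plan.py 0.4856,0.2808,0.2,-0.28
```

```text
time: 1.27
tcp_pos: [0.347, -0.5433, 0.2277]
orientation: [3.098, 0.521, 0.0]
force: [1.0, 0.2, -0.8]
finger_gap: 0.0731
grip_force: 0.0
time: 1.65
tcp_pos: [0.464, -0.4266, 0.2414]
orientation: [3.098, 0.522, 0.001]
force: [0.1, -0.4, 0.4]
finger_gap: 0.0733
grip_force: 0.0
time: 1.9
tcp_pos: [0.5309, -0.3242, 0.2502]
orientation: [3.098, 0.52, 0.0]
force: [0.5, -0.6, -0.0]
finger_gap: 0.0729
grip_force: 0.0
time: 2.28
tcp_pos: [0.5596, -0.1561, 0.2501]
orientation: [3.098, 0.522, 0.0]
force: [-0.6, 0.1, -0.4]
finger_gap: 0.0728
grip_force: 0.0
time: 2.65
tcp_pos: [0.5911, 0.0057, 0.2501]
orientation: [-3.141, -0.027, -0.001]
force: [0.1, -0.6, -1.0]
finger_gap: 0.0729
grip_force: 0.0
t 2.65 tcp [0.5911 0.0057 0.2501] psi 0.0174 tilt 0.02 q [-0.03  0.17  1.94  0.    1.04  1.52] gap 0.0729 F [ 0.1 -0.6 -1. ] grip 0.0
-> [-0.361 -0.993  0.18 ] [-0.    -0.     0.102] mm 161 deg 9.2
-> [-0.442 -0.792  0.154] [-0.    -0.     0.087] mm 138 deg 7.9
```

```bash
python3 - <<'E'
from h import *
import pickle
s=manip.read_state();f=eyes.grab_frame('wrist');pickle.dump((s,f),open('w0.pkl','wb'))
cv2.imwrite('pics/w0.png',f['image'][:,:,::-1])
c=cam(f,s);print(w2pix(c,[[.5566,.0084,0],[.5497,.0427,.012]]))
E
python3 -m handwheel '[[-0.36,-0.99,0.18,0,0,0.1],[-0.36,-0.99,0.18,0,0,0.1],[-0.36,-0.99,0.18,0,0,0.1]]'
python3 -m handwheel '[[-0.44,-0.79,0.15,0,0,0.09],[-0.44,-0.79,0.15,0,0,0.09],[-0.44,-0.79,0.15,0,0,0.09],[-0.44,-0.79,0.15,0,0,0.09]]'
python3 - <<'E'
from h import *
import pickle
s=manip.read_state();f=eyes.grab_frame('wrist');pickle.dump((s,f),open('w1.pkl','wb'))
cv2.imwrite('pics/w1.png',f['image'][:,:,::-1])
c=cam(f,s);x,y,a=.4856,.2808,-.28
u=np.array([np.cos(a),np.sin(a),0]);v=np.array([-np.sin(a),np.cos(a),0])
print(w2pix(c,[np.array([x,y,.08])+i*.09*u+j*.016*v for i in(-1,1) for j in(-1,1)]).round())
E
python3 plan.py 0.4856,0.2808,0.05,-0.28
```

```text
[[251.15083327 187.86293197]
 [226.01094031 194.53037207]]
time: 3.08
tcp_pos: [0.5328, 0.1526, 0.2226]
orientation: [3.134, -0.215, -0.001]
force: [0.8, 0.7, 0.0]
finger_gap: 0.0728
grip_force: 0.0
time: 3.58
tcp_pos: [0.485, 0.2774, 0.2004]
orientation: [3.111, -0.436, -0.0]
force: [0.1, -0.2, -0.2]
finger_gap: 0.073
grip_force: 0.0
[[265. 271.]
 [234. 271.]
 [267.  92.]
 [231.  92.]]
t 3.62 tcp [0.4854 0.2767 0.2006] psi -0.2794 tilt 0.01 q [ 0.48  0.18  2.03 -0.    0.94  2.33] gap 0.0731 F [ 0.2  0.3 -0.2] grip 0.0
-> [-0.007 -0.027  0.993] [ 0. -0.  0.] mm 149 deg 0.0
-> [-0.    -0.     0.011] [ 0. -0.  0.] mm 2 deg 0.0
```

View pics/w1.png

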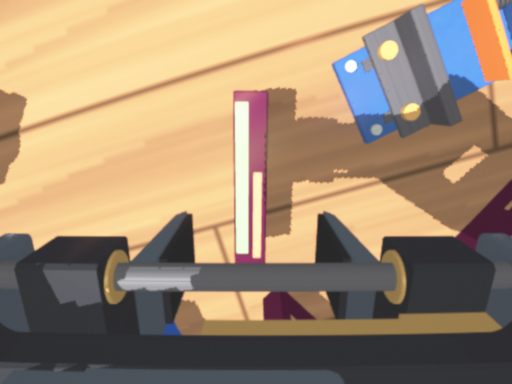

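View pics/w0.png

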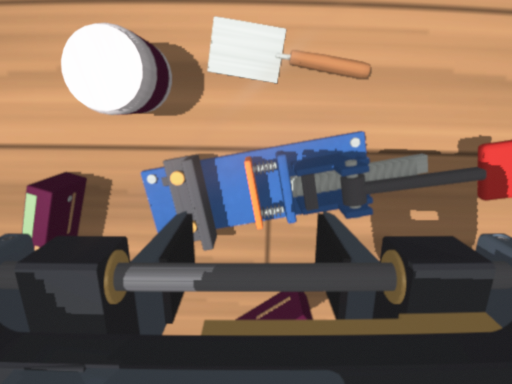

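The wrist view over the batten puts its top at columns 235-267 with the far end at row 91, matching the predicted (234-267, 92), so grasp alignment is good. The earlier wrist view shows the pad edge from (246,160) to (259,228) and the fence's inner edge from (197,157) to (214,247).

```bash
python3 - <<'E'
from h import *
import pickle
s,f=pickle.load(open('w0.pkl','rb'));c=cam(f,s)
o=np.array([0.5566,0.00838]);th=1.7691;Rm=np.array([[np.cos(th),-np.sin(th)],[np.sin(th),np.cos(th)]])
for n,p,z in(('pad',[(246,160),(259,228)],.052),('fence',[(197,157),(214,247)],.057),('plate',[(145,173),(363,132)],.012)):
    print(n,((pix2w(c,p,z)[:,:2]-o)@Rm*1e3).round(1))
E
python3 -m handwheel '[[0,-0.027,0.3,0,0,0],[0,-0.027,0.6,0,0,0],[0,-0.027,0.85,0,0,0],[0,-0.027,0.99,0,0,0],[0,-0.027,0.99,0,0,0]]'
python3 -m handwheel '[[0,0,0,0,0,0],[0,0,0,0,0,0],[0,0,0,0,0,0],[0,0,0,0,0,0],[0,0,0,0,0,0]]' 0 30
python3 plan.py 0.4856,0.2808,0.2,-0.28
```

```text
pad [[ -3.4 -48.5]
 [ -3.2  40.6]]
fence [[ 52.7 -63.3]
 [ 58.   54. ]]
plate [[ 136.9  -49.5]
 [-158.3  -51. ]]
time: 4.25
tcp_pos: [0.4862, 0.2793, 0.0509]
orientation: [3.109, -0.44, -0.003]
force: [-0.6, 0.6, -0.0]
finger_gap: 0.0729
grip_force: 0.0
time: 4.88
tcp_pos: [0.4863, 0.2811, 0.0522]
orientation: [-3.111, 0.438, -0.0]
force: [-1.5, 0.4, 3.7]
finger_gap: 0.0319
grip_force: 30.0
t 4.88 tcp [0.4863 0.2811 0.0522] psi -0.2796 tilt 0.02 q [ 0.48  0.41  2.06 -0.    0.66  2.33] gap 0.0319 F [-1.5  0.4  3.7] grip 30.0
-> [-0.004  0.003 -0.985] [-0. -0.  0.] mm 148 deg 0.0
```

```bash
python3 -m handwheel '[[0,0,-0.15,0,0,0],[0,0,-0.4,0,0,0],[0,0,-0.7,0,0,0],[0,0,-0.98,0,0,0],[0,0,-0.98,0,0,0]]'
python3 plan.py 0.5506,0.0383,0.2,0.198
```

```text
time: 5.5
tcp_pos: [0.4876, 0.2818, 0.2019]
orientation: [-3.108, 0.438, -0.006]
force: [0.2, 0.7, -3.1]
finger_gap: 0.0318
grip_force: 30.0
t 5.5 tcp [0.4876 0.2818 0.2019] psi -0.2797 tilt 0.29 q [ 0.48  0.18  2.02 -0.    0.94  2.33] gap 0.0318 F [ 0.2  0.7 -3.1] grip 30.0
-> [0.586 0.993 0.007] [-0.001 -0.002 -0.209] mm 173 deg 18.8
-> [0.106 0.513 0.004] [-0.001 -0.001 -0.095] mm 79 deg 8.5
```

```bash
python3 -m handwheel '[[0.15,0.25,0,0,0,-0.05],[0.3,0.5,0,0,0,-0.1],[0.45,0.75,0,0,0,-0.16],[0.58,0.99,0,0,0,-0.21],[0.58,0.99,0,0,0,-0.21]]'
python3 -m handwheel '[[0.05,0.25,0,0,0,-0.05],[0.1,0.42,0,0,0,-0.09],[0.11,0.51,0,0,0,-0.095],[0.11,0.51,0,0,0,-0.095],[0.11,0.51,0,0,0,-0.095],[0.11,0.51,0,0,0,-0.095]]'
python3 plan.py 0.5506,0.0383,0.064,0.198
```

```text
time: 6.12
tcp_pos: [0.5284, 0.1122, 0.1975]
orientation: [3.14, 0.076, -0.003]
force: [-0.4, 0.9, -2.4]
finger_gap: 0.0322
grip_force: 30.0
time: 6.88
tcp_pos: [0.5489, 0.0394, 0.1989]
orientation: [-3.126, -0.313, 0.0]
force: [0.6, -0.4, -2.1]
finger_gap: 0.0317
grip_force: 30.0
t 6.88 tcp [0.5489 0.0394 0.1989] psi 0.1997 tilt 0.01 q [0.03 0.16 2.05 0.   0.93 1.4 ] gap 0.0317 F [ 0.6 -0.4 -2.1] grip 30.0
-> [0.01  0.01  0.899] [-0.     0.     0.001] mm 135 deg 0.1
```

```bash
python3 -m handwheel '[[0.01,0.01,0.25,0,0,0],[0.01,0.01,0.5,0,0,0],[0.01,0.01,0.7,0,0,0],[0.01,0.01,0.82,0,0,0],[0.01,0.01,0.87,0,0,0],[0.01,0.01,0.88,0,0,0],[0.01,0.01,0.88,0,0,0]]'
python3 - <<'E'
from h import *
for n in('scene','top'):
    f=eyes.grab_frame(n);a=f['image'][90:270,120:340];cv2.imwrite(f'pics/{n}1.png',cv2.resize(a,None,fx=3,fy=3,interpolation=cv2.INTER_CUBIC)[:,:,::-1])
E
python3 plan.py 0.5506,0.0383,0.064,0.198
```

```text
time: 7.75
tcp_pos: [0.5515, 0.0376, 0.0677]
orientation: [3.126, 0.313, 0.002]
force: [-0.3, 0.7, -2.0]
finger_gap: 0.0318
grip_force: 30.0
t 7.85 tcp [0.5514 0.0375 0.0677] psi 0.1992 tilt 0.07 q [0.03 0.38 2.08 0.   0.68 1.4 ] gap 0.0318 F [ 0.2  0.3 -2.4] grip 30.0
-> [-0.004 -0.006  0.025] [ 0.    -0.001  0.001] mm 4 deg 0.1
```

View pics/scene1.png

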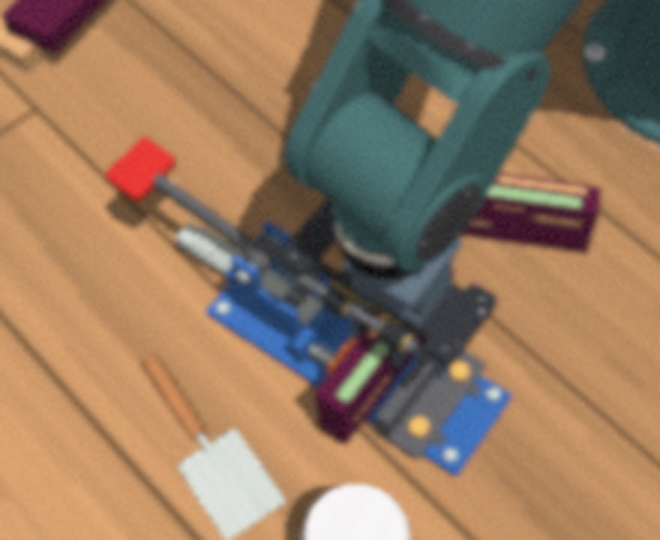

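The batten is in the slot: in the crop it sits at (355,385), with the orange pad to its left and the fence (430,390) to its right.

```bash
python3 -m handwheel '[[0,0,0.01,0,0,0],[0,0,0.018,0,0,0],[0,0,0.022,0,0,0],[0,0,0.022,0,0,0],[0,0,0.022,0,0,0]]'
```

```text
time: 8.48
tcp_pos: [0.551, 0.0376, 0.0642]
orientation: [-3.126, -0.312, 0.0]
force: [-4.2, -0.2, 9.2]
finger_gap: 0.0317
grip_force: 30.0
```

```bash
python3 -m handwheel '[[0,0,0,0,0,0],[0,0,0,0,0,0],[0,0,0,0,0,0],[0,0,0,0,0,0]]' 0.5
python3 -m handwheel '[[0,0,-0.2,0,0,0],[0,0,-0.5,0,0,0],[0,0,-0.85,0,0,0],[0,0,-0.95,0,0,0]]'
python3 plan.py 0.60,-0.18,0.21,0.198 0.6064,-0.247,0.145,0.198
```

```text
time: 8.98
tcp_pos: [0.5509, 0.0375, 0.0636]
orientation: [-3.126, -0.313, 0.0]
force: [-0.2, 0.2, 0.2]
finger_gap: 0.0456
grip_force: 0.0
time: 9.48
tcp_pos: [0.5523, 0.0376, 0.2093]
orientation: [3.126, 0.312, 0.007]
force: [-0.3, -0.5, 0.2]
finger_gap: 0.0456
grip_force: 0.0
t 9.47 tcp [0.5523 0.0376 0.2093] psi 0.1993 tilt 0.26 q [0.03 0.15 2.04 0.   0.95 1.4 ] gap 0.0456 F [-0.3 -0.5  0.2] grip 0.0
-> [ 0.016  0.993 -0.002] [ 0.    -0.002  0.001] mm 149 deg 0.2
-> [ 0.009  0.491 -0.001] [ 0.    -0.001  0.   ] mm 74 deg 0.1
-> [-0.046  0.446  0.433] [-0. -0. -0.] mm 94 deg 0.0
```

```bash
python3 -m handwheel '[[0.01,0.4,0,0,0,0],[0.015,0.8,0,0,0,0],[0.015,0.99,0,0,0,0],[0.015,0.99,0,0,0,0]]' 0
python3 -m handwheel '[[0,0.4,0,0,0,0],[0,0.7,0.1,0,0,0],[-0.03,0.92,0.3,0,0,0],[-0.03,0.92,0.3,0,0,0],[-0.03,0.92,0.3,0,0,0]]'
python3 - <<'E'
from h import *
f=eyes.grab_frame('top');cv2.imwrite('pics/t2.png',cv2.resize(f['image'][90:240,150:400],(750,450),interpolation=cv2.INTER_CUBIC)[:,:,::-1])
import pickle;pickle.dump(f,open('t2.pkl','wb'))
E
python3 plan.py 0.6064,-0.247,0.126,0.198
```

```text
time: 9.98
tcp_pos: [0.5823, -0.1091, 0.2052]
orientation: [-3.126, -0.309, 0.002]
force: [0.8, 0.3, 0.1]
finger_gap: 0.0084
grip_force: 0.0
time: 10.6
tcp_pos: [0.6053, -0.2427, 0.161]
orientation: [-3.125, -0.313, 0.001]
force: [-0.2, 0.1, 0.8]
finger_gap: 0.0004
grip_force: 0.0
t 10.65 tcp [ 0.6056 -0.2426  0.1615] psi 0.2002 tilt 0.01 q [-0.42  0.37  1.86  0.    0.91  0.95] gap 0.0002 F [-0.6 -0.7  0. ] grip 0.0
-> [-0.001  0.03   0.237] [-0.    -0.     0.001] mm 36 deg 0.1
```

View pics/t2.png

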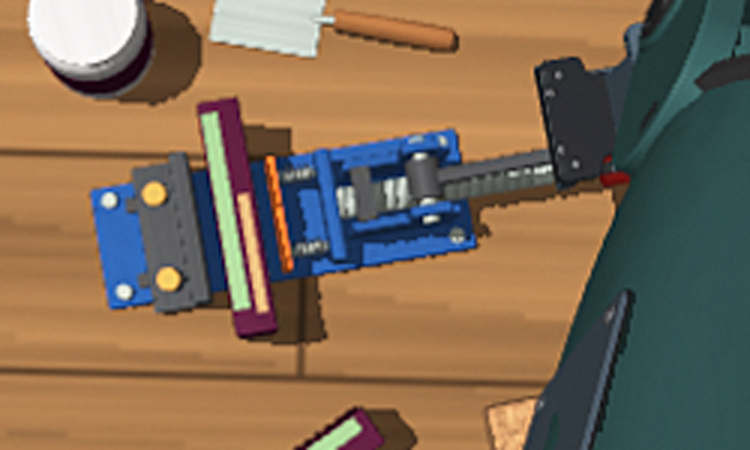

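The top crop shows the batten standing free and parallel at (238,215), with the pad edge at (278,212) and the fence's inner edge at (195,230). The gripper is over the paddle at (610,175).

```bash
python3 -m handwheel '[[0,0.03,0.2,0,0,0],[0,0.03,0.3,0,0,0],[0,0.03,0.4,0,0,0],[0,0.03,0.4,0,0,0]]'
python3 -m handwheel '[[0,0,0.05,0,0,0],[0,0,0.1,0,0,0],[0,0,0.13,0,0,0],[0,0,0.14,0,0,0],[0,0,0.14,0,0,0]]'
python3 -m handwheel '[[0,0,0.013,0,0,0],[0,0,0.013,0,0,0]]'
python3 plan.py
```

```text
time: 11.15
tcp_pos: [0.6064, -0.2477, 0.101]
orientation: [-3.126, -0.313, 0.0]
force: [-1.3, 0.5, 3.5]
finger_gap: 0.0006
grip_force: 1.7
time: 11.78
tcp_pos: [0.6067, -0.2476, 0.0812]
orientation: [-3.126, -0.313, -0.001]
force: [-1.3, 2.7, 5.7]
finger_gap: 0.0004
grip_force: 2.8
time: 12.02
tcp_pos: [0.6068, -0.2476, 0.0801]
orientation: [-3.126, -0.313, -0.001]
force: [-4.7, 5.7, 16.7]
finger_gap: 0.0003
grip_force: 7.8
t 12.03 tcp [ 0.6068 -0.2476  0.0801] psi 0.1995 tilt 0.03 q [-0.42  0.49  1.87  0.    0.79  0.95] gap 0.0003 F [-4.7  5.7 16.7] grip 7.8
```

```bash
cat > look.py <<'E'
from h import *
import pickle,sys
o=np.array([0.5566,0.00838]);th=1.7691;Rm=np.array([[np.cos(th),-np.sin(th)],[np.sin(th),np.cos(th)]])
f=pickle.load(open(sys.argv[1],'rb')) if len(sys.argv)>1 else eyes.grab_frame('top')
a=f['image'].astype(int);c=cam(f);r,g,b=a[...,0],a[...,1],a[...,2]
def m(mask,z):
    v,u=np.nonzero(mask);P=(pix2w(c,np.c_[u,v],z)[:,:2]-o)@Rm*1e3
    k=(P[:,0]>-60)&(P[:,0]<90)&(abs(P[:,1])<100);return P[k].mean(0).round(1) if k.any() else None,k.sum()
print('pad',m((r>190)&(g>70)&(g<150)&(b<80),.052),'green',m((g>r+15)&(g>b+15)&(g>120),.092))
E
python3 look.py t2.pkl
python3 -m handwheel '[[0,0,-0.12,0,0,0],[0,0,-0.24,0,0,0],[0,0,-0.34,0,0,0],[0,0,-0.34,0,0,0],[0,0,-0.34,0,0,0]]'
python3 look.py; python3 plan.py
```

```text
pad (array([-5.5, -5.2]), np.int64(82)) green (array([38.1, -3.8]), np.int64(353))
time: 12.65
tcp_pos: [0.606, -0.2481, 0.1288]
orientation: [-3.126, -0.312, 0.001]
force: [-0.3, 0.0, -1.0]
finger_gap: 0.0009
grip_force: 0.0
pad (array([-12.1, -23.5]), np.int64(13)) green (array([38.1, -3.7]), np.int64(354))
t 12.7 tcp [ 0.6059 -0.248   0.1286] psi 0.1993 tilt 0.05 q [-0.42  0.42  1.86 -0.    0.86  0.95] gap 0.0005 F [-0.2 -0.5 -0.2] grip 0.0
```

```bash
sed -i 's/m((r>190).*\.052)/m((r>70)\&(r>1.5*g)\&(g>1.8*b),.052)/' look.py
python3 look.py t2.pkl; python3 look.py
```

```text
pad (array([-1.8, -0.5]), np.int64(119)) green (array([38.1, -3.8]), np.int64(353))
pad (array([ 6.2, -2.3]), np.int64(102)) green (array([38.1, -3.6]), np.int64(352))
```

```bash
python3 -m handwheel '[[0,0,0.1,0,0,0],[0,0,0.2,0,0,0],[0,0,0.27,0,0,0],[0,0,0.3,0,0,0],[0,0,0.3,0,0,0],[0,0,0.3,0,0,0]]'
python3 -m handwheel '[[0,0,0.02,0,0,0],[0,0,0.035,0,0,0],[0,0,0.035,0,0,0]]'
python3 -m handwheel '[[0,0,-0.12,0,0,0],[0,0,-0.24,0,0,0],[0,0,-0.335,0,0,0],[0,0,-0.335,0,0,0],[0,0,-0.335,0,0,0]]'
python3 look.py
```

```text
time: 13.5
tcp_pos: [0.6066, -0.2484, 0.0836]
orientation: [3.126, 0.312, 0.001]
force: [0.9, -3.0, 4.5]
finger_gap: 0.0007
grip_force: 2.4
time: 13.88
tcp_pos: [0.6068, -0.2482, 0.0799]
orientation: [-3.126, -0.312, -0.001]
force: [-4.6, 3.1, 23.7]
finger_gap: 0.0005
grip_force: 11.1
time: 14.5
tcp_pos: [0.606, -0.2481, 0.1288]
orientation: [-3.126, -0.312, 0.001]
force: [-0.3, -0.1, -0.8]
finger_gap: 0.0002
grip_force: 0.0
pad (array([16.4, -1.6]), np.int64(118)) green (array([45.3, -4.4]), np.int64(353))
```

```bash
python3 -m handwheel '[[0,0,0.1,0,0,0],[0,0,0.2,0,0,0],[0,0,0.27,0,0,0],[0,0,0.3,0,0,0],[0,0,0.3,0,0,0],[0,0,0.3,0,0,0]]'
python3 -m handwheel '[[0,0,0.02,0,0,0],[0,0,0.035,0,0,0],[0,0,0.035,0,0,0]]'
python3 -m handwheel '[[0,0,-0.12,0,0,0],[0,0,-0.24,0,0,0],[0,0,-0.335,0,0,0],[0,0,-0.335,0,0,0],[0,0,-0.335,0,0,0]]'
python3 look.py
```

```text
time: 15.3
tcp_pos: [0.6066, -0.2483, 0.0835]
orientation: [3.126, 0.312, 0.001]
force: [1.6, -1.2, 4.5]
finger_gap: 0.0002
grip_force: 2.6
time: 15.68
tcp_pos: [0.6068, -0.2482, 0.0798]
orientation: [-3.126, -0.313, -0.0]
force: [-6.9, 4.3, 27.2]
finger_gap: 0.0001
grip_force: 13.0
time: 16.3
tcp_pos: [0.606, -0.2481, 0.1287]
orientation: [-3.126, -0.312, 0.001]
force: [-0.7, 0.2, -1.0]
finger_gap: 0.0006
grip_force: 0.0
pad (array([24.8,  0.7]), np.int64(112)) green (array([53.5, -3.8]), np.int64(353))
```

```bash
python3 -m handwheel '[[0,0,0.1,0,0,0],[0,0,0.2,0,0,0],[0,0,0.27,0,0,0],[0,0,0.3,0,0,0],[0,0,0.3,0,0,0],[0,0,0.3,0,0,0]]'
python3 -m handwheel '[[0,0,0.02,0,0,0],[0,0,0.035,0,0,0],[0,0,0.035,0,0,0]]'
python3 -m handwheel '[[0,0,-0.12,0,0,0],[0,0,-0.24,0,0,0],[0,0,-0.335,0,0,0],[0,0,-0.335,0,0,0],[0,0,-0.335,0,0,0]]'
python3 look.py
```

```text
time: 17.1
tcp_pos: [0.607, -0.2488, 0.0839]
orientation: [3.125, 0.312, 0.002]
force: [2.1, -2.9, 7.9]
finger_gap: 0.0003
grip_force: 4.3
time: 17.48
tcp_pos: [0.6071, -0.2486, 0.0798]
orientation: [3.125, 0.313, 0.002]
force: [-6.2, 0.9, 24.2]
finger_gap: 0.0002
grip_force: 12.3
time: 18.1
tcp_pos: [0.606, -0.248, 0.1287]
orientation: [-3.126, -0.313, 0.001]
force: [1.0, -0.0, -0.5]
finger_gap: 0.0006
grip_force: 0.0
pad (array([25.2, -0.7]), np.int64(111)) green (array([53.4, -3.9]), np.int64(354))
```

Run:
```python
from h import *
import pickle
o=np.array([0.5566,0.00838]);th=1.7691;Rm=np.array([[np.cos(th),-np.sin(th)],[np.sin(th),np.cos(th)]])
# rectify vise plane z=.052: 4 px/mm along x, rows = y; before / after
g=eyes.grab_frame('top');out=[]
xs=np.arange(-100,90,.25);ys=np.arange(-60,60,.5)
X,Y=np.meshgrid(xs,ys);W=np.c_[np.c_[X.ravel(),Y.ravel()]/1e3@Rm.T+o,np.full(X.size,.052)]
for f in(pickle.load(open('t2.pkl','rb')),g):
    p=w2pix(cam(f),W).astype(np.float32).reshape(*X.shape,2)
    out.append(cv2.remap(f['image'],p[...,0],p[...,1],cv2.INTER_CUBIC))
cv2.imwrite('pics/r.png',np.vstack(out)[:,:,::-1]);print(out[0].shape)
```

```text
(240, 760, 3)
```

View pics/r.png

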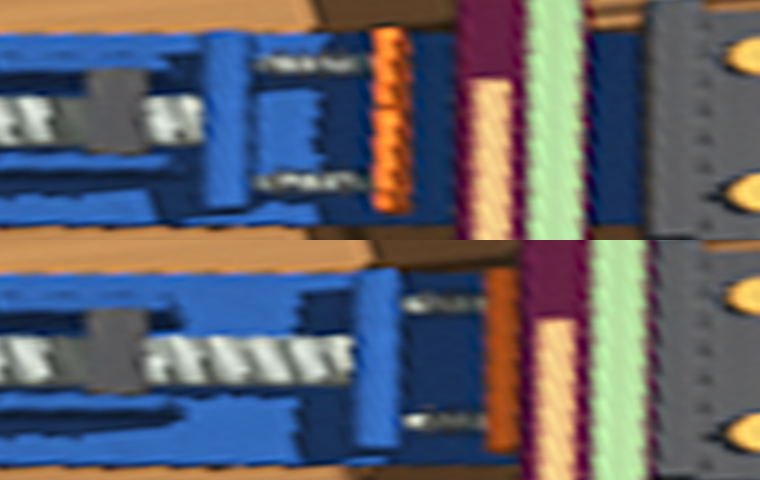

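The rectified view (before above, after below) shows the bar-to-pad spring gap shrinking from 250→373 px to 400→486 px. That is 30.7 mm down to 21.5 mm, so the pad has sunk about 9 mm, giving roughly 15 N. The batten lies against the fence at column 650, so it is firm and I stop pumping.

```bash
python3 -m handwheel '[[0,0,-0.2,0,0,0],[0,0,-0.5,0,0,0],[0,0.3,-0.7,0,0,0],[0,0.6,-0.7,0,0,0],[0,0.6,-0.7,0,0,0],[0,0.6,-0.7,0,0,0]]'
python3 look.py
python3 - <<'E'
from h import *
f=eyes.grab_frame('scene');cv2.imwrite('pics/end.png',cv2.resize(f['image'][90:270,120:340],None,fx=3,fy=3)[:,:,::-1])
E
```

```text
time: 18.95
tcp_pos: [0.6236, -0.3359, 0.2332]
orientation: [-3.125, -0.312, 0.002]
force: [0.6, -0.8, -0.4]
finger_gap: 0.0005
grip_force: 0.0
pad (array([24.6, -1.5]), np.int64(115)) green (array([53.5, -3.7]), np.int64(351))
```

View pics/end.png

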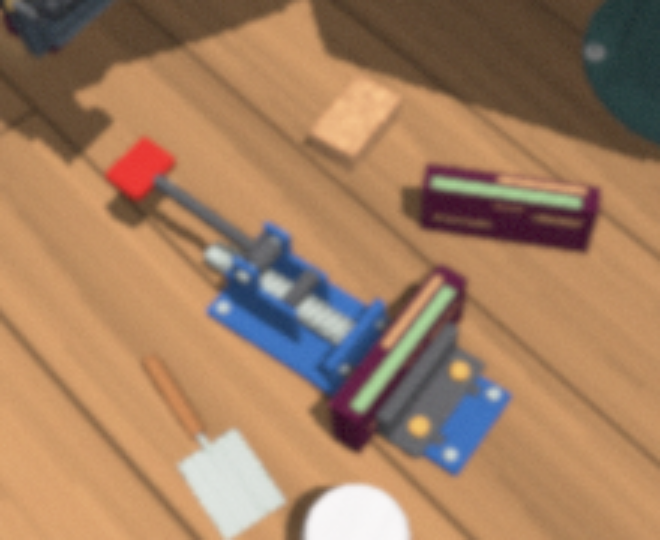

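The batten (400,360) is clamped against the fence. The lever is back up, with the paddle at (141,170) as at the start, and the bystanders are untouched.

```bash
python3 -c "
from plant import manip
print(manip.hand_in())"
```

```text
the job is handed in; nothing more can be done
None
```

The job is handed in: the farthest batten stands on edge, clamped against the fence at an estimated 15 N after four full strokes, with the lever back up, the tin, scraper and sanding block untouched, and about 19 s used.

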